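# Set out the testing and labelling tray

### The job

Set out the tray for the next testing run: stand the brown bottle directly behind the timer, the small white bottle directly behind the wide label roll, and the dropper bottle between the timer and the wide roll, each upright and centred on its ring mark, and lay the narrow label roll flat and centred on top of the wide roll. Behind means farther from the robot, across the tray towards its grey lip. Leave the timer and the wide roll standing where they are.

Things in the scene. Friction and masses are not known exactly. Their poses are not given: they have to be found in the camera images.
- tray: Flat white tray fixed to the bench, 200 mm (x) by 300 mm (y), 6 mm thick, with a grey lip 6 mm wide and 14 mm high along its far (+x) edge. Six flush grey ring marks, 64 mm across, in two rows of three: front row at x = -47.5 mm and back row at x = +47.5 mm, at y = +95 (left), 0 and -95 mm in the tray's frame. Origin: centre of the white plate's underside, on the bench; x runs from front row to back row, y to the left along the rows, z up.
- timer: White lab timer with a grey screen facing the front of the tray, 34 x 64 x 60 mm (x, y, z), loose, standing on one end mark of the tray's front row (left or right, differs from start to start). Origin: centre of the underside; z up.
- wide_roll: Wide white label roll, 82 mm diameter, 50 mm high, loose, lying flat with its core hole (about 25 mm) upward on the other end mark of the tray's front row; the narrow roll goes on its flat top face. Origin: centre of the underside; z up.
- brown_bottle: Brown round bottle with white screw cap, 43 mm diameter, 70 mm high (body 60 mm high, the cap above it 25 mm across); stands on the bench. Origin: centre of the underside; z up.
- small_bottle: Small white round bottle with red screw cap, 35 mm diameter, 55 mm high (body 47 mm high, cap 20 mm across); stands on the bench. Origin: centre of the underside; z up.
- dropper_bottle: Slim brown dropper bottle with black rubber teat, 33 mm diameter, 102 mm high (round body straight to 56 mm, then a sloping shoulder; collar 24 mm across from 62 to 77 mm, teat 13 mm across above it); stands on the bench. Origin: centre of the underside; z up.
- narrow_roll: Narrow off-white label roll, 60 mm diameter, 32 mm high, lying flat on the bench with its core hole upward; grip it across its outside. Origin: centre of the underside; z up.

How it is judged (in metres and radians):
At the end, for the whole second after the job is handed in: Brown bottle on the mark behind the timer, small bottle behind the wide roll, dropper bottle between them, each within 12 mm of its mark along both tray axes; narrow roll on the wide roll, within 12 mm of centre; all upright (0.1 rad), at rest; timer and wide roll within 15 mm of their start (((y of timer in the frame of tray between 0.065 and 0.125 m and x of brown_bottle in the frame of tray between 0.0355 and 0.0595 m and y of brown_bottle in the frame of tray between 0.083 and 0.107 m and z of brown_bottle in the frame of tray between 0.002 and 0.01 m and x of small_bottle in the frame of tray between 0.0355 and 0.0595 m and y of small_bottle in the frame of tray between -0.107 and -0.083 m and z of small_bottle in the frame of tray between 0.002 and 0.01 m) or (y of timer in the frame of tray between -0.125 and -0.065 m and x of brown_bottle in the frame of tray between 0.0355 and 0.0595 m and y of brown_bottle in the frame of tray between -0.107 and -0.083 m and z of brown_bottle in the frame of tray between 0.002 and 0.01 m and x of small_bottle in the frame of tray between 0.0355 and 0.0595 m and y of small_bottle in the frame of tray between 0.083 and 0.107 m and z of small_bottle in the frame of tray between 0.002 and 0.01 m)) and x of dropper_bottle in the frame of tray between -0.0595 and -0.0355 m and y of dropper_bottle in the frame of tray between -0.012 and 0.012 m and z of dropper_bottle in the frame of tray between 0.002 and 0.01 m and horizontal distance between narrow_roll and wide_roll below 0.012 m and z of narrow_roll in the frame of wide_roll between 0.045 and 0.055 m and angle between each of brown_bottle, small_bottle, dropper_bottle, narrow_roll, timer, wide_roll's own z axis and vertical below 0.1 rad and linear speed of each of brown_bottle, small_bottle, dropper_bottle, narrow_roll, timer, wide_roll below 0.02 m/s and distance of each of timer, wide_roll from where it was at the start of the episode below 0.015 m); the robot touches nothing.
It fails at once if the timer or the wide roll is knocked over or pushed away (distance of any of timer, wide_roll from where it was at the start of the episode above 0.03 m or angle between any of timer, wide_roll's own z axis and vertical above 0.4 rad).
It also fails if it takes over 106 s, if anything falls off the work surface, if the arm or the gripper's body presses on something with over 40 N, if the wrist force passes 120 N, or if a joint passes its speed limit or range.

### The arm

A 6-joint arm with a two-finger parallel gripper is mounted at the origin on a cart in front of the work surface, level with it; the furniture and walls round the work are solid. World frame = base frame: x ahead of the robot, y to its left, z up, the work surface at z = 0. Lengths are in m, angles in degrees, forces in N, time in s.
With the tool pointing down it reaches from about 0.4 to 0.825 m from the base axis. Payload 7 kg.
Tool frame: the origin (TCP) lies midway between the tips of the shut fingers; the grasp point (between the pads) lies 19 mm behind it (ctrl.grip_point_offset is the distance from the TCP to the grasp point, in m); x points along the fingers, y is the direction in which the jaws open and shut, and the axes are right-handed (so a half turn about x gives the same grasp; the last joint's range is limited). The gripper opens to 88 mm and grips with 3 to 60 N. Pads are 19 mm wide; open, the fingers measure 130 mm over their backs; the gripper's body (78 mm by 193 mm) begins 47 mm behind the grasp point.
Start: joints at [88.642, 20.546, 0.682, 0, -70.136, -16.507], TCP at [0.207, 0.642, 0.227] pointing down, gripper open.
Joint ranges: [-176.03, 176.03], [-82.01, 121.73], [-58.28, 71.71], [-173.87, 95.51], [-174.79, -0.11], [-173.66, 173.66]. Speed limits (degrees/s): [136.94, 136.94, 172.46, 180, 180, 180].

### API

Orientations are given as [roll, pitch, yaw] about the fixed x, y, z axes, in that order (R = Rz(yaw) Ry(pitch) Rx(roll)).
In Python, from plant import ctrl gives the robot as it stands.
- The arm moves only by the tool drive_tool, never from a script. Its argument "plan" is a list of rows, each a list of 3 entries, a list of its own where there are three numbers: the shift along the tool's x, y, z in m, then the turn, a rotation vector about the tool's x, y, z in degrees, then the opening, from 0 (shut) to 1 (fully open). In form: [[[dx, dy, dz], [wx, wy, wz], grip], ...]. A call has 1 to 20 rows; each row is the pose to reach, as a shift and turn from the pose measured when the call began, along the tool's axes at that moment; what a row does not reach only later rows make up. A row lasts 1/12 s, in which the tool goes at most 41.7 mm and 7.16 degrees, less where a joint would pass 70% of its speed; a pose out of reach is approached as far as the arm can. A call with a gripper value outside its range is refused whole. The fingers move at their own pace and stop on an object; the grip force is fixed at half the most. Time passes only in rows, so rows that repeat a pose let the fingers close. It gives the time, the measured TCP pose, the force and the opening at its end, in the units of the state.
- ctrl.get_obs(): the state, without advancing time (a new reading comes with each control period).
- ctrl.snapshot(name): name is "scene" or "top"; returns the picture (384x512x3 uint8, blue, green, red); there is no depth.
- ctrl.get_calibration(name): a dict with "fx", "fy", "cx", "cy" (pixels), "R" (3x3) and "t" (3): a world point X has camera coordinates R X + t. Camera axes: x right, y down, z forward; pixel columns grow to the right and rows downward; lengths in m; the calibration is good to about 2 mm. A picture is of the moment at which its call begins. get_calibration takes no time and is no camera call.
- ctrl.close_job(): hands the job in, once; it reports no verdict.
Trained networks look in the newest picture that a camera, given by its name, has taken for a name from the list of things; names that differ only in an ending like _2 or _b are one class to them, and where a whole thing is asked for, a point or a joint stands for the part that bears it (a point fixed in the world has none). Each returns a list of dicts, best first, with "confidence" (0 to 1); they miss things now and then, are a little off and sometimes report something else, mostly with a low value. They report only what shows in the picture. A call takes as long as a camera call.
- ctrl.cut_out(camera, name): "pixels" (384x512 bool, what is visible of it) and "pixel" ([column, row] in pixels, amid what is visible of it).
- ctrl.landmark_of(camera, name): "pixel" ([column, row] in pixels: a listed point, or the origin of a listed thing).
The state is a dict: "clock": time; "joint_pos": joint angles; "qvel": joint speeds; "tau": joint torques, N m; "tool_pos": TCP position; "orientation": TCP orientation; "force": force on the tool from outside, world axes, zero at the start; "moment": the same for the moment, N m; "opening": finger opening in m.
Only numpy, scipy, OpenCV 4.12 (cv2) and the standard library are available. Lean on these libraries where they do the work, as an engineer would, in place of code of your own. Each camera call takes 0.05 s, during which the arm holds its last target. There are 200 camera calls.

## Working session

There is one attempt and no reset: what is moved stays moved. The work goes in short steps, Python scripts to look and compute and a tool call to move; the robot and the scene stay as the last step left them, time stands still between calls to the robot, and variables do not carry over. Pictures are saved under pics/ and viewed, about 12 in all and at most 16, crops included, and the job is handed in when it is done.

Besides the shell and the picture viewer there is one more tool, called after "Emit:" as a command line: name --argument value ..., lists and objects as JSON in quotes. drive_tool: Moves the arm, as the interface text tells. Its arguments: {"type":"object","properties":{"plan":{"type":"array","items":{"type":"array"}}},"required":["plan"]}

```bash
ls; mkdir -p pics; cat > h.py <<'E'
import numpy as np, cv2
from plant import ctrl
from scipy.spatial.transform import Rotation as Ro
def ray(cam,px):
    c=ctrl.get_calibration(cam);R=np.array(c['R']);t=np.array(c['t'])
    d=R.T@np.array([(px[0]-c['cx'])/c['fx'],(px[1]-c['cy'])/c['fy'],1]);return -R.T@t,d
def at_z(cam,px,z):
    o,d=ray(cam,px);return o+d*(z-o[2])/d[2]
def proj(cam,X):
    c=ctrl.get_calibration(cam);p=np.array(c['R'])@np.array(X)+np.array(c['t'])
    return np.array([c['fx']*p[0]/p[2]+c['cx'],c['fy']*p[1]/p[2]+c['cy']])
E
python3 - <<'E'
from h import *
np.set_printoptions(precision=4,suppress=True)
ims=[]
for cam in('scene','top'):
    im=ctrl.snapshot(cam);cv2.imwrite(f'pics/{cam}0.png',im)
    o,d=ray(cam,(256,192));print(cam,o,d)
    for n in ['tray','timer','wide_roll','brown_bottle','small_bottle','dropper_bottle','narrow_roll']:
        l=ctrl.landmark_of(cam,n)
        print(n,[(np.round(x['pixel']),round(x['confidence'],2),at_z(cam,x['pixel'],0.0)[:2]) for x in l[:2]])
o=ctrl.get_obs();print(o)
E
```

```text
pics
scene [-0.1732  0.5303  0.6507] [ 0.6207 -0.4977 -0.6061]
tray [(array([235., 182.]), 0.75, array([0.5706, 0.0107]))]
timer []
wide_roll [(array([268., 177.]), 0.6, array([ 0.5266, -0.0761]))]
brown_bottle [(array([177., 265.]), 0.69, array([0.3993, 0.3002]))]
small_bottle [(array([145., 225.]), 0.87, array([0.5684, 0.2924]))]
dropper_bottle [(array([348., 165.]), 0.86, array([ 0.4168, -0.3006]))]
narrow_roll [(array([315., 143.]), 0.63, array([ 0.5733, -0.3201]))]
top [0.3055 0.0205 1.2343] [ 0.144   0.0119 -0.9896]
tray [(array([265., 160.]), 0.81, array([0.5799, 0.0114]))]
timer [(array([230., 168.]), 0.88, array([0.5535, 0.1101]))]
wide_roll [(array([296., 181.]), 0.98, array([ 0.518 , -0.0778]))]
brown_bottle [(array([159., 216.]), 0.7, array([0.4104, 0.3076]))]
small_bottle [(array([168., 160.]), 0.59, array([0.5725, 0.289 ]))]
dropper_bottle [(array([373., 221.]), 0.43, array([ 0.4078, -0.2953]))]
narrow_roll [(array([386., 164.]), 0.56, array([ 0.5728, -0.3362]))]
{'clock': 0.8, 'joint_pos': array([ 88.6423,  20.5442,   0.6825,  -0.0019, -70.1346, -16.5081]), 'qvel': array([ 0.015 , -0.0044,  0.0419, -0.0227,  0.0418,  0.0042]), 'tau': array([  0.0009, -58.2285,  29.3295,   7.0023,   0.0127,  -0.    ]), 'tool_pos': array([0.2071, 0.6424, 0.2266]), 'orientation': array([-47.2005,  89.9959, 114.9331]), 'force': array([-0.266 ,  0.6474,  0.146 ]), 'moment': array([0.0187, 0.0538, 0.0579]), 'opening': 0.08741647264608209}
```

View pics/top0.png

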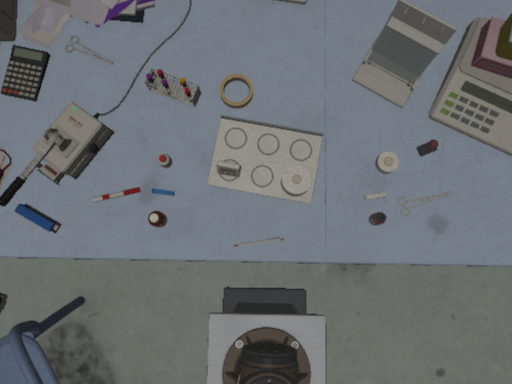

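View pics/scene0.png

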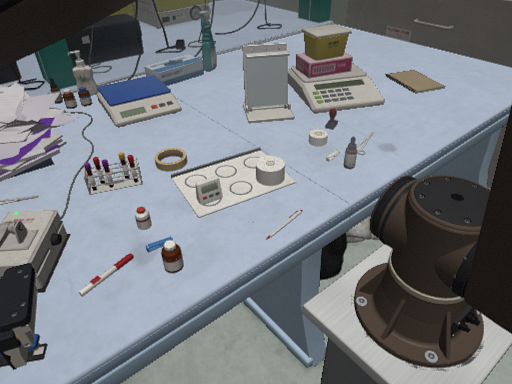

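Top view: the timer sits on the left front mark (228,170) and the wide roll on the right front mark (296,181). The brown bottle is at (157,218), small bottle (165,160), narrow roll (387,161) and dropper (377,218). Next I fit precise poses with silhouettes in both cameras.

```bash
cat >> h.py <<'E'
from scipy.optimize import minimize
S={'wide_roll':[(0,.041),(.05,.041)],'narrow_roll':[(0,.03),(.032,.03)],
'brown_bottle':[(0,.0215),(.055,.0215),(.06,.0125),(.07,.0125)],
'small_bottle':[(0,.0175),(.044,.0175),(.047,.01),(.055,.01)],
'dropper_bottle':[(0,.0165),(.056,.0165),(.062,.012),(.077,.012),(.078,.0065),(.102,.0065)]}
A=np.linspace(0,2*np.pi,40)
def polys(n,p,z):
    if n in('tray','timer'):
        c,s=np.cos(p[2]),np.sin(p[2])
        bx=[(.1,.15,0,.006)] if n=='tray' else [(.017,.032,0,.06)]
        out=[[(sx*a,sy*b,h) for sx in(-1,1) for sy in(-1,1) for h in(l,u)] for a,b,l,u in bx]
        if n=='tray': out.append([(x,y,h) for x in(.094,.1) for y in(-.15,.15) for h in(0,.014)])
        return [np.array([(p[0]+c*x-s*y,p[1]+s*x+c*y,z+h) for x,y,h in o]) for o in out]
    pr=S[n];return [np.array([(p[0]+r*np.cos(a),p[1]+r*np.sin(a),z+h) for h,r in pr[i:i+2] for a in A]) for i in range(len(pr)-1)]
def sil(cam,n,p,z):
    m=np.zeros((384,512),np.uint8)
    m=np.zeros((384*4,512*4),np.uint8)
    for P in polys(n,p,z):
        u=np.array([proj(cam,X) for X in P])
        cv2.fillConvexPoly(m,cv2.convexHull(np.round(((u+.5)*4-.5)*16).astype(np.int32)),255,shift=4)
    return cv2.resize(m,(512,384),interpolation=cv2.INTER_AREA)/255.
def masks(n,cams):
    out={}
    for c in cams:
        l=ctrl.cut_out(c,n)
        if l: out[c]=l[0]['pixels'].astype(float); print(n,c,round(l[0]['confidence'],2),int(out[c].sum()),np.round(l[0]['pixel']))
        else: print(n,c,'none')
    return out
def fit(n,ms,p0,z):
    def cost(p): return sum((abs(sil(c,n,p,z)-m).sum()/m.sum()) for c,m in ms.items())
    p0=np.array(p0,float);k=len(p0)
    sx=np.vstack([p0]+[p0+np.eye(k)[i]*(.012,.012,.1)[i] for i in range(k)])
    r=minimize(cost,p0,method='Nelder-Mead',options=dict(initial_simplex=sx,xatol=1e-4,fatol=1e-4,maxiter=120))
    return r.x,r.fun
E
cat > m.py <<'E'
from h import *
import json
np.set_printoptions(precision=4,suppress=True)
g={'tray':(.58,.011,-.13),'timer':(.545,.108,-.13),'wide_roll':(.515,-.077),'brown_bottle':(.405,.304),'small_bottle':(.57,.29),'dropper_bottle':(.411,-.298),'narrow_roll':(.573,-.33)}
for c in('scene','top'): ctrl.snapshot(c)
M={n:masks(n,('scene','top')) for n in g}
for c in M['tray']:
    for n in('timer','wide_roll'):
        if c in M[n]: M['tray'][c]=np.maximum(M['tray'][c],M[n][c]*0) 
P={}
for n in g:
    z=.006 if n in('timer','wide_roll') else 0
    if n=='tray':   # hull of white plate seen; objects fill
        for c in M[n]:
            k=cv2.morphologyEx(M[n][c].astype(np.uint8),cv2.MORPH_OPEN,np.ones((3,3)))
            for q in('timer','wide_roll'):
                if c in M[q]: k=k|M[q][c].astype(np.uint8)
            M[n][c]=k.astype(float)
        # fit plate ∪ timer ∪ roll approx: ignore pixels in those objects
    for cs in (list(M[n]),)+tuple([c] for c in M[n]):
        r=fit(n,{c:M[n][c] for c in cs},g[n],z);print(n,cs,r[0],round(r[1],3))
        if len(cs)==len(M[n]): P.setdefault(n,list(r[0]))
json.dump(P,open('P.json','w'))
for c in('scene','top'):
    im=cv2.imread(f'pics/{c}0.png');b=cv2.resize(im,None,fx=4,fy=4,interpolation=cv2.INTER_CUBIC)
    T=P['tray'];co,si=np.cos(T[2]),np.sin(T[2])
    for x in(-.0475,.0475):
        for y in(-.095,0,.095):
            u=np.array([proj(c,(T[0]+co*(x+.032*np.cos(a))-si*(y+.032*np.sin(a)),T[1]+si*(x+.032*np.cos(a))+co*(y+.032*np.sin(a)),.006)) for a in A])
            cv2.polylines(b,[np.round((u+.5)*4-.5).astype(int)],True,(0,0,255),1)
    for n in P:
        z=.006 if n in('timer','wide_roll') else 0
        s=cv2.resize((sil(c,n,P[n],z)*255).astype(np.uint8),None,fx=4,fy=4)
        cs,_=cv2.findContours((s>127).astype(np.uint8),cv2.RETR_EXTERNAL,cv2.CHAIN_APPROX_NONE);cv2.drawContours(b,cs,-1,(0,200,0),1)
    cv2.imwrite(f'pics/{c}_ov.png',b[460:860,600:1400] if c=='top' else b[550:1120,500:1300])
E
python3 m.py
```

```text
tray scene 0.63 3563 [233. 182.]
tray top 0.87 6513 [264. 152.]
timer scene 0.58 540 [211. 191.]
timer top 0.71 341 [229. 166.]
wide_roll scene 0.23 287 [143. 217.]
wide_roll top 0.71 756 [296. 182.]
brown_bottle scene 0.95 543 [176. 259.]
brown_bottle top 0.51 259 [159. 221.]
small_bottle scene 0.51 225 [141. 217.]
small_bottle top 0.42 154 [167. 161.]
dropper_bottle scene 0.72 319 [353. 154.]
dropper_bottle top 0.44 165 [378. 220.]
narrow_roll scene 0.55 287 [318. 139.]
narrow_roll top 0.57 414 [388. 164.]
tray ['scene', 'top'] [ 0.5788  0.0112 -0.1661] 0.289Traceback (most recent call last):
  File "m.py", line 21, in <module>
    r=fit(n,{c:M[n][c] for c in cs},g[n],z);print(n,cs,r[0],round(r[1],3))
  File "h.py", line 44, in fit
    r=minimize(cost,p0,method='Nelder-Mead',options=dict(initial_simplex=sx,xatol=1e-4,fatol=1e-4,maxiter=120))
    res = _minimize_neldermead(fun, x0, args, callback, bounds=bounds,
                               **options)
    fxc = func(xc)
    fx = function(np.copy(x), *(wrapper_args + args))
  File "h.py", line 41, in cost
    def cost(p): return sum((abs(sil(c,n,p,z)-m).sum()/m.sum()) for c,m in ms.items())
                        ~~~^^^^^^^^^^^^^^^^^^^^^^^^^^^^^^^^^^^^^^^^^^^^^^^^^^^^^^^^^^^
  File "h.py", line 41, in <genexpr>
    def cost(p): return sum((abs(sil(c,n,p,z)-m).sum()/m.sum()) for c,m in ms.items())
                                 ~~~^^^^^^^^^
  File "h.py", line 30, in sil
    u=np.array([proj(cam,X) for X in P])
                ~~~~^^^^^^^
  File "h.py", line 10, in proj
    c=ctrl.get_calibration(cam);p=np.array(c['R'])@np.array(X)+np.array(c['t'])
ValueError: time passes only in moves, steps and waits
```

```bash
python3 - <<'E'
s=open('h.py').read()
s=s.replace("ctrl.get_calibration(cam)","cal(cam)").replace("def ray","import functools\n@functools.cache\ndef cal(c): return {k:np.array(v) for k,v in ctrl.get_calibration(c).items()}\ndef ray",1)
open('h.py','w').write(s)
m=open('m.py').read()
m=m.replace("P={}\n","M['wide_roll'].pop('scene')\nP={}\n",1)
open('m.py','w').write(m)
E
python3 m.py; python3 -c "from h import *;print(ctrl.get_obs()['clock'])"
```

```text
tray scene 0.61 3450 [232. 180.]
tray top 0.89 6543 [264. 155.]
timer scene 0.86 557 [210. 193.]
timer top 0.74 308 [227. 167.]
wide_roll scene 0.67 772 [269. 172.]
wide_roll top 0.66 779 [295. 182.]
brown_bottle scene 0.58 571 [174. 257.]
brown_bottle top 0.61 247 [159. 220.]
small_bottle scene 0.86 269 [141. 219.]
small_bottle top 0.47 145 [165. 162.]
dropper_bottle scene 0.81 296 [353. 153.]
dropper_bottle top 0.44 186 [378. 216.]
narrow_roll scene 0.64 271 [317. 137.]
narrow_roll top 0.55 386 [389. 162.]
tray ['scene', 'top'] [ 0.5797  0.0111 -0.1645] 0.243
tray ['scene'] [ 0.5798  0.0118 -0.1667] 0.204
tray ['top'] [ 0.5791  0.0105 -0.1656] 0.036
timer ['scene', 'top'] [ 0.5452  0.1136 -0.1247] 0.574
timer ['scene'] [ 0.5462  0.1144 -0.0681] 0.262
timer ['top'] [ 0.5425  0.1129 -0.0836] 0.309
wide_roll ['top'] [ 0.5144 -0.0754] 0.03
wide_roll ['top'] [ 0.5144 -0.0754] 0.03
brown_bottle ['scene', 'top'] [0.4011 0.3059] 0.253
brown_bottle ['scene'] [0.4015 0.3061] 0.099
brown_bottle ['top'] [0.4004 0.3028] 0.132
small_bottle ['scene', 'top'] [0.5672 0.2938] 0.486
small_bottle ['scene'] [0.5692 0.2943] 0.22
small_bottle ['top'] [0.565  0.2912] 0.253
dropper_bottle ['scene', 'top'] [ 0.4131 -0.2983] 0.251
dropper_bottle ['scene'] [ 0.413  -0.2973] 0.162
dropper_bottle ['top'] [ 0.4129 -0.2986] 0.08
narrow_roll ['scene', 'top'] [ 0.5731 -0.3319] 0.24
narrow_roll ['scene'] [ 0.5733 -0.3319] 0.099
narrow_roll ['top'] [ 0.5728 -0.3333] 0.13
2.4
```

View pics/top_ov.png

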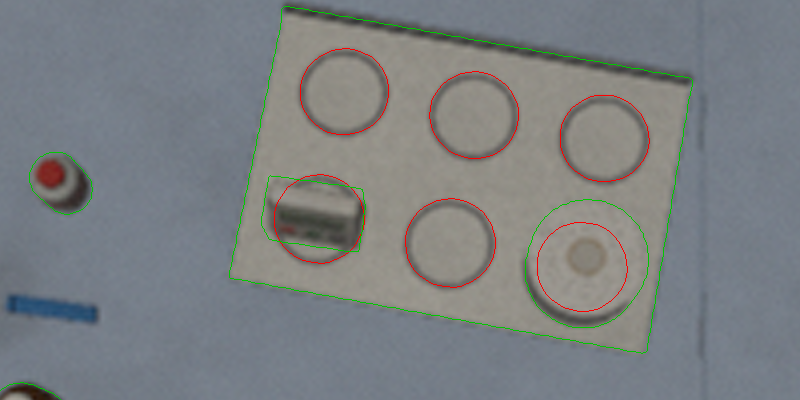

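View pics/scene_ov.png

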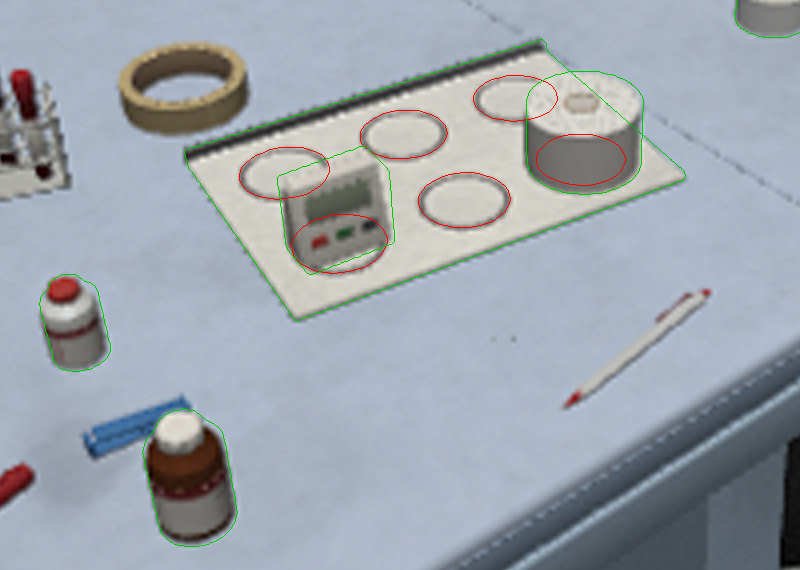

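The overlays match: tray at (0.580, 0.011), yaw -9.5°, with the projected rings on the printed ones and the timer on the left. Now a helper that turns targets into tool-axis shifts.

```bash
cat >> h.py <<'E'
import json
def mark(x,y):
    T=json.load(open('P.json'))['tray'];c,s=np.cos(T[2]),np.sin(T[2]);return np.array([T[0]+c*x-s*y,T[1]+s*x+c*y])
def go(xy,z,jaw):  # jaw 'x' or 'y' of tray; prints shift, turn about tool x
    o=ctrl.get_obs();R=Ro.from_euler('xyz',o['orientation'],degrees=True)
    T=json.load(open('P.json'))['tray'][2]; a=T+(np.pi/2 if jaw=='y' else 0)
    best=[]
    for k in(0,np.pi):
        X=np.array([0,0,-1.]);Y=np.array([np.cos(a+k),np.sin(a+k),0]);Rt=Ro.from_matrix(np.c_[X,Y,np.cross(X,Y)])
        best.append((R.inv()*Rt).as_rotvec(degrees=True))
    sh=R.inv().apply(np.array([*xy,z])-o['tool_pos'])
    print('target',np.round([*xy,z],4),'shift',np.round(sh,4),'turns',np.round(best,1).tolist(),'J6',np.round(o['joint_pos'][5],1))
def st():
    o=ctrl.get_obs();print({k:np.round(o[k],3) for k in('clock','tool_pos','force','opening')})
E
python3 - <<'E'
from h import *
go((.4012,.305),.12,'y');go((.4012,.305),.016,'y')
for m in((.0475,.095),(.0475,-.095),(-.0475,0),(-.0475,-.095)):print(m,mark(*m))
R=Ro.from_euler('xyz',ctrl.get_obs()['orientation'],degrees=True);print(R.as_matrix().round(3))
E
```

```text
target [0.4012 0.305  0.12  ] shift [ 0.1066  0.2616 -0.2883] turns [[171.6, 0.0, -0.0], [-8.4, 0.0, 0.0]] J6 -16.5
target [0.4012 0.305  0.016 ] shift [ 0.2106  0.2616 -0.2883] turns [[171.6, 0.0, -0.0], [-8.4, 0.0, 0.0]] J6 -16.5
(0.0475, 0.095) [0.64211555 0.09705901]
(0.0475, -0.095) [ 0.61100401 -0.09037651]
(-0.0475, 0) [0.53284202 0.01889702]
(-0.0475, -0.095) [ 0.51728625 -0.07482074]
[[ 0.    -0.307 -0.952]
 [ 0.    -0.952  0.307]
 [-1.    -0.     0.   ]]
```

Emit:
drive_tool --plan '[[[0.05,0.13,-0.14],[-4,0,0],1],[[0.05,0.13,-0.14],[-4,0,0],1],[[0.05,0.13,-0.14],[-4,0,0],1],[[0.05,0.13,-0.14],[-4,0,0],1],[[0.1066,0.2616,-0.2883],[-8.4,0,0],1],[[0.1066,0.2616,-0.2883],[-8.4,0,0],1],[[0.1066,0.2616,-0.2883],[-8.4,0,0],1],[[0.1066,0.2616,-0.2883],[-8.4,0,0],1],[[0.1066,0.2616,-0.2883],[-8.4,0,0],1],[[0.1066,0.2616,-0.2883],[-8.4,0,0],1],[[0.1066,0.2616,-0.2883],[-8.4,0,0],1],[[0.1066,0.2616,-0.2883],[-8.4,0,0],1]]'

```text
clock: 3.4
tool_pos: [0.4018, 0.3035, 0.1198]
orientation: [76.1, 90.0, -113.5]
force: [0.1, -0.3, -0.6]
opening: 0.0874
```

```bash
python3 - <<'E'
from h import *
st();go((.4012,.305),.016,'y')
E
```

```text
{'clock': np.float64(3.4), 'tool_pos': array([0.402, 0.304, 0.12 ]), 'force': array([ 0.076, -0.304, -0.622]), 'opening': np.float64(0.087)}
target [0.4012 0.305  0.016 ] shift [ 0.1038 -0.0014  0.0008] turns [[179.8, -0.0, -0.0], [-0.2, 0.0, -0.0]] J6 20.9
```

Accurate. Descend, close, and lift in one call.

Emit:
drive_tool --plan '[[[0.03,-0.0014,0.0008],[0,0,0],1],[[0.06,-0.0014,0.0008],[0,0,0],1],[[0.09,-0.0014,0.0008],[0,0,0],1],[[0.1038,-0.0014,0.0008],[0,0,0],1],[[0.1038,-0.0014,0.0008],[0,0,0],1],[[0.1038,-0.0014,0.0008],[0,0,0],0],[[0.1038,-0.0014,0.0008],[0,0,0],0],[[0.1038,-0.0014,0.0008],[0,0,0],0],[[0.1038,-0.0014,0.0008],[0,0,0],0],[[0.1038,-0.0014,0.0008],[0,0,0],0],[[0.1038,-0.0014,0.0008],[0,0,0],0],[[0.1038,-0.0014,0.0008],[0,0,0],0],[[0.1038,-0.0014,0.0008],[0,0,0],0]]'

```text
clock: 4.48
tool_pos: [0.4014, 0.3051, 0.0163]
orientation: [169.8, 90.0, -19.8]
force: [-0.8, 0.0, 5.1]
opening: 0.0412
```

```bash
python3 - <<'E'
from h import *
st();m=mark(.0475,.095);go((.4012,.305),.12,'y');go(m,.15,'y')
E
```

```text
{'clock': np.float64(4.483), 'tool_pos': array([0.401, 0.305, 0.016]), 'force': array([-0.823,  0.042,  5.059]), 'opening': np.float64(0.041)}
target [0.4012 0.305  0.12  ] shift [-1.037e-01  1.000e-04  2.000e-04] turns [[179.8, -0.0, 0.0], [-0.2, -0.0, -0.0]] J6 20.8
target [0.6421 0.0971 0.15  ] shift [-0.1337  0.1649 -0.2721] turns [[179.8, -0.0, 0.0], [-0.2, -0.0, -0.0]] J6 20.8
```

Emit:
drive_tool --plan '[[[-0.02,0,0],[0,0,0],0],[[-0.05,0,0],[0,0,0],0],[[-0.08,0,0],[0,0,0],0],[[-0.1,0.012,-0.02],[0,0,0],0],[[-0.1,0.027,-0.045],[0,0,0],0],[[-0.1,0.042,-0.07],[0,0,0],0],[[-0.1,0.06,-0.1],[0,0,0],0],[[-0.1,0.078,-0.13],[0,0,0],0],[[-0.1,0.096,-0.16],[0,0,0],0],[[-0.1,0.115,-0.19],[0,0,0],0],[[-0.1,0.133,-0.22],[0,0,0],0],[[-0.1,0.148,-0.245],[0,0,0],0],[[-0.1,0.159,-0.262],[0,0,0],0],[[-0.1,0.1649,-0.2721],[0,0,0],0],[[-0.1,0.1649,-0.2721],[0,0,0],0],[[-0.1,0.1649,-0.2721],[0,0,0],0]]'

```text
clock: 5.82
tool_pos: [0.6418, 0.0966, 0.1157]
orientation: [21.8, 89.9, -167.9]
force: [-0.1, 0.5, -0.5]
opening: 0.0411
```

```bash
python3 - <<'E'
from h import *
st();m=mark(.0475,.095);go(m,.0235,'y')
cv2.imwrite('pics/a1.png',cv2.resize(ctrl.snapshot('scene')[100:300,100:360],None,fx=3,fy=3))
E
```

```text
{'clock': np.float64(5.817), 'tool_pos': array([0.642, 0.097, 0.116]), 'force': array([-0.05 ,  0.527, -0.481]), 'opening': np.float64(0.041)}
target [0.6421 0.0971 0.0235] shift [ 0.0922 -0.0005 -0.0004] turns [[179.7, -0.0, -0.1], [-0.3, 0.1, -0.0]] J6 54.6
```

View pics/a1.png

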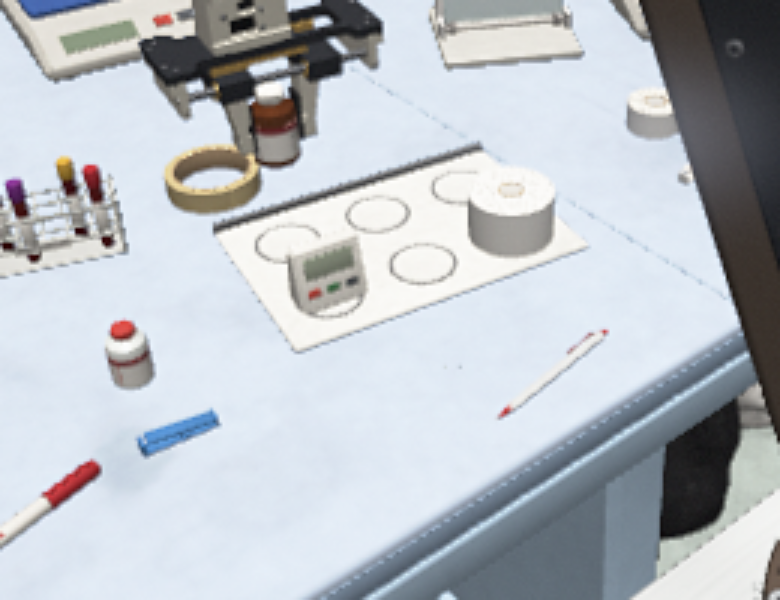

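The brown bottle is held upright above the tray (crop pixel 275,130). Lower it, release and lift.

Emit:
drive_tool --plan '[[[0.025,0,0],[0,0,0],0],[[0.05,-0.0005,-0.0004],[0,0,0],0],[[0.07,-0.0005,-0.0004],[0,0,0],0],[[0.082,-0.0005,-0.0004],[0,0,0],0],[[0.088,-0.0005,-0.0004],[0,0,0],0],[[0.0915,-0.0005,-0.0004],[0,0,0],0],[[0.093,-0.0005,-0.0004],[0,0,0],0],[[0.093,-0.0005,-0.0004],[0,0,0],0],[[0.093,-0.0005,-0.0004],[0,0,0],1],[[0.093,-0.0005,-0.0004],[0,0,0],1],[[0.093,-0.0005,-0.0004],[0,0,0],1],[[0.093,-0.0005,-0.0004],[0,0,0],1],[[0.093,-0.0005,-0.0004],[0,0,0],1],[[0.075,-0.0005,-0.0004],[0,0,0],1],[[0.045,-0.0005,-0.0004],[0,0,0],1],[[0.01,-0.0005,-0.0004],[0,0,0],1],[[-0.01,-0.0005,-0.0004],[0,0,0],1]]'

```text
clock: 7.28
tool_pos: [0.6432, 0.0978, 0.1297]
orientation: [-160.0, 89.8, 10.4]
force: [1.6, 0.0, 1.0]
opening: 0.0872
```

```bash
python3 - <<'E'
from h import *
st();s=(.5675,.2932);go(s,.12,'y');go(s,.011,'y')
E
```

```text
{'clock': np.float64(7.283), 'tool_pos': array([0.643, 0.098, 0.13 ]), 'force': array([1.581, 0.042, 1.037]), 'opening': np.float64(0.087)}
target [0.5675 0.2932 0.12  ] shift [ 0.0095 -0.18    0.1073] turns [[179.8, 0.1, 0.2], [-0.2, -0.1, 0.1]] J6 54.5
target [0.5675 0.2932 0.011 ] shift [ 0.1185 -0.1799  0.1076] turns [[179.8, 0.1, 0.2], [-0.2, -0.1, 0.1]] J6 54.5
```

Emit:
drive_tool --plan '[[[0.0,-0.03,0.018],[0,0,0],1],[[0.0,-0.06,0.036],[0,0,0],1],[[0.0,-0.09,0.054],[0,0,0],1],[[0.0,-0.12,0.072],[0,0,0],1],[[0.005,-0.15,0.09],[0,0,0],1],[[0.0095,-0.172,0.103],[-0.2,0,0],1],[[0.0095,-0.18,0.1075],[-0.2,0,0],1],[[0.03,-0.18,0.1075],[-0.2,0,0],1],[[0.06,-0.18,0.1075],[-0.2,0,0],1],[[0.09,-0.18,0.1075],[-0.2,0,0],1],[[0.11,-0.18,0.1075],[-0.2,0,0],1],[[0.1185,-0.18,0.1075],[-0.2,0,0],1],[[0.1185,-0.18,0.1075],[-0.2,0,0],1],[[0.1185,-0.18,0.1075],[-0.2,0,0],0],[[0.1185,-0.18,0.1075],[-0.2,0,0],0],[[0.1185,-0.18,0.1075],[-0.2,0,0],0],[[0.1185,-0.18,0.1075],[-0.2,0,0],0],[[0.1185,-0.18,0.1075],[-0.2,0,0],0],[[0.1185,-0.18,0.1075],[-0.2,0,0],0],[[0.1185,-0.18,0.1075],[-0.2,0,0],0]]'

```text
clock: 8.95
tool_pos: [0.5677, 0.2934, 0.0115]
orientation: [-153.9, 89.8, 16.7]
force: [0.4, -0.6, -0.2]
opening: 0.0464
```

```bash
python3 - <<'E'
from h import *
st();m=mark(.0475,-.095);go(m,.13,'y');go(m,.18,'y')
E
```

```text
{'clock': np.float64(8.95), 'tool_pos': array([0.568, 0.293, 0.011]), 'force': array([ 0.447, -0.566, -0.217]), 'opening': np.float64(0.046)}
target [ 0.611  -0.0904  0.13  ] shift [-0.1188  0.3714 -0.1058] turns [[-180.0, -0.1, -0.3], [0.0, -0.2, 0.1]] J6 35.6
target [ 0.611  -0.0904  0.18  ] shift [-0.1688  0.3713 -0.106 ] turns [[-180.0, -0.1, -0.3], [0.0, -0.2, 0.1]] J6 35.6
```

Emit:
drive_tool --plan '[[[0,0,0],[0,0,0],0],[[0,0,0],[0,0,0],0],[[0,0,0],[0,0,0],0],[[0,0,0],[0,0,0],0],[[-0.02,0,0],[0,0,0],0],[[-0.05,0,0],[0,0,0],0],[[-0.085,0.004,-0.001],[0,0,0],0],[[-0.12,0.02,-0.006],[0,0,0],0],[[-0.14,0.05,-0.014],[0,0,0],0],[[-0.14,0.08,-0.023],[0,0,0],0],[[-0.14,0.11,-0.031],[0,0,0],0],[[-0.14,0.14,-0.04],[0,0,0],0],[[-0.14,0.17,-0.048],[0,0,0],0],[[-0.14,0.2,-0.057],[0,0,0],0],[[-0.14,0.23,-0.065],[0,0,0],0],[[-0.14,0.26,-0.074],[0,0,0],0],[[-0.14,0.29,-0.083],[0,0,0],0],[[-0.14,0.32,-0.091],[0,0,0],0],[[-0.14,0.345,-0.098],[0,0,0],0],[[-0.14,0.36,-0.103],[0,0,0],0]]'

```text
clock: 10.62
tool_pos: [0.6094, -0.0813, 0.1507]
orientation: [-149.4, 89.9, 21.0]
force: [0.7, -0.2, -0.6]
opening: 0.0332
```

```bash
python3 - <<'E'
from h import *
st();m=mark(.0475,-.095);go(m,.018,'y')
cv2.imwrite('pics/a2.png',cv2.resize(ctrl.snapshot('scene')[80:280,100:360],None,fx=3,fy=3))
E
```

```text
{'clock': np.float64(10.617), 'tool_pos': array([ 0.609, -0.081,  0.151]), 'force': array([ 0.72 , -0.184, -0.614]), 'opening': np.float64(0.033)}
target [ 0.611  -0.0904  0.018 ] shift [ 0.1327  0.0088 -0.0029] turns [[179.9, 0.1, 0.2], [-0.1, -0.1, 0.1]] J6 69.9
```

View pics/a2.png

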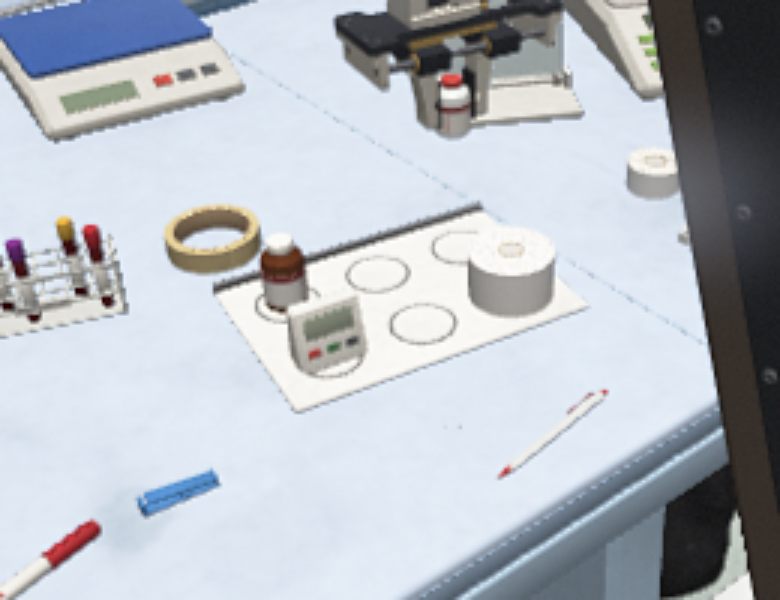

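The brown bottle stands inside its ring behind the timer (crop 285,285) and the small bottle is held upright. Place the small bottle.

Emit:
drive_tool --plan '[[[0.02,0.0088,-0.0029],[0,0,0],0],[[0.05,0.0088,-0.0029],[0,0,0],0],[[0.08,0.0088,-0.0029],[0,0,0],0],[[0.105,0.0088,-0.0029],[0,0,0],0],[[0.12,0.0088,-0.0029],[0,0,0],0],[[0.128,0.0088,-0.0029],[0,0,0],0],[[0.1315,0.0088,-0.0029],[0,0,0],0],[[0.133,0.0088,-0.0029],[0,0,0],0],[[0.133,0.0088,-0.0029],[0,0,0],0],[[0.133,0.0088,-0.0029],[0,0,0],1],[[0.133,0.0088,-0.0029],[0,0,0],1],[[0.133,0.0088,-0.0029],[0,0,0],1],[[0.133,0.0088,-0.0029],[0,0,0],1],[[0.133,0.0088,-0.0029],[0,0,0],1],[[0.133,0.0088,-0.0029],[0,0,0],1],[[0.11,0.0088,-0.0029],[0,0,0],1],[[0.08,0.0088,-0.0029],[0,0,0],1],[[0.045,0.0088,-0.0029],[0,0,0],1],[[0.01,0.0088,-0.0029],[0,0,0],1],[[0.0,0.0088,-0.0029],[0,0,0],1]]'

```text
clock: 12.33
tool_pos: [0.6138, -0.0921, 0.1568]
orientation: [-171.2, 89.4, -0.7]
force: [1.3, -0.9, 0.8]
opening: 0.0878
```

```bash
python3 - <<'E'
from h import *
st();s=(.413,-.298);go(s,.14,'x');go(s,.042,'x')
E
```

```text
{'clock': np.float64(12.333), 'tool_pos': array([ 0.614, -0.092,  0.157]), 'force': array([ 1.339, -0.857,  0.774]), 'opening': np.float64(0.088)}
target [ 0.413 -0.298  0.14 ] shift [0.0149 0.2363 0.1642] turns [[-90.1, -0.5, -0.4], [89.9, -0.4, 0.5]] J6 70.9
target [ 0.413 -0.298  0.042] shift [0.1129 0.2364 0.1651] turns [[-90.1, -0.5, -0.4], [89.9, -0.4, 0.5]] J6 70.9
```

Emit:
drive_tool --plan '[[[0.0,0.018,0.013],[7,0,0],1],[[0.0,0.036,0.026],[14,0,0],1],[[0.0,0.054,0.039],[21,0,0],1],[[0.0,0.072,0.052],[28,0,0],1],[[0.0,0.09,0.065],[35,0,0],1],[[0.0,0.109,0.078],[42,0,0],1],[[0.0,0.127,0.09],[49,0,0],1],[[0.0,0.146,0.102],[56,0,0],1],[[0.0,0.164,0.114],[63,0,0],1],[[0.0,0.182,0.126],[70,0,0],1],[[0.0,0.2,0.14],[77,0,0],1],[[0.0,0.218,0.152],[84,0,0],1],[[0.005,0.2363,0.1642],[89.9,-0.4,0.5],1],[[0.005,0.2363,0.1642],[89.9,-0.4,0.5],1],[[0.005,0.2363,0.1642],[89.9,-0.4,0.5],1],[[0.005,0.2363,0.1642],[89.9,-0.4,0.5],1]]'

```text
clock: 13.67
tool_pos: [0.4132, -0.2981, 0.15]
orientation: [-26.4, 90.0, 54.3]
force: [-0.1, -0.4, 0.2]
opening: 0.0876
```

```bash
python3 - <<'E'
from h import *
st();s=(.413,-.298);go(s,.043,'x')
ms={}
ctrl.snapshot('top');im=ctrl.snapshot('scene')
E
```

```text
{'clock': np.float64(13.667), 'tool_pos': array([ 0.413, -0.298,  0.15 ]), 'force': array([-0.059, -0.364,  0.152]), 'opening': np.float64(0.088)}
target [ 0.413 -0.298  0.043] shift [ 0.107   0.0002 -0.    ] turns [[-179.9, -0.0, 0.0], [0.1, 0.0, 0.0]] J6 4.4
```

Emit:
drive_tool --plan '[[[0.03,0,0],[0,0,0],1],[[0.06,0,0],[0,0,0],1],[[0.085,0,0],[0,0,0],1],[[0.102,0,0],[0,0,0],1],[[0.107,0,0],[0,0,0],1],[[0.107,0,0],[0,0,0],1],[[0.107,0,0],[0,0,0],0],[[0.107,0,0],[0,0,0],0],[[0.107,0,0],[0,0,0],0],[[0.107,0,0],[0,0,0],0],[[0.107,0,0],[0,0,0],0],[[0.107,0,0],[0,0,0],0],[[0.107,0,0],[0,0,0],0],[[0.107,0,0],[0,0,0],0],[[0.107,0,0],[0,0,0],0],[[0.107,0,0],[0,0,0],0],[[0.107,0,0],[0,0,0],0],[[0.107,0,0],[0,0,0],0]]'

```text
clock: 15.27
tool_pos: [0.4135, -0.2977, 0.043]
orientation: [-12.4, 90.0, 68.3]
force: [-0.7, -0.5, 0.7]
opening: 0.0313
```

```bash
python3 - <<'E'
from h import *
st();m=mark(-.0475,0);go(m,.13,'x');go(m,.16,'x')
E
```

```text
{'clock': np.float64(15.267), 'tool_pos': array([ 0.414, -0.298,  0.043]), 'force': array([-0.711, -0.493,  0.703]), 'opening': np.float64(0.031)}
target [0.5328 0.0189 0.13  ] shift [-0.0869 -0.0666  0.3318] turns [[-179.9, -0.0, 0.0], [0.1, 0.0, 0.0]] J6 4.4
target [0.5328 0.0189 0.16  ] shift [-0.1169 -0.0666  0.3318] turns [[-179.9, -0.0, 0.0], [0.1, 0.0, 0.0]] J6 4.4
```

Emit:
drive_tool --plan '[[[-0.015,0,0],[0,0,0],0],[[-0.04,0,0],[0,0,0],0],[[-0.07,0,0],[0,0,0],0],[[-0.09,-0.002,0.01],[0,0,0],0],[[-0.1,-0.006,0.03],[0,0,0],0],[[-0.1,-0.011,0.055],[0,0,0],0],[[-0.1,-0.016,0.08],[0,0,0],0],[[-0.1,-0.022,0.11],[0,0,0],0],[[-0.1,-0.028,0.14],[0,0,0],0],[[-0.1,-0.034,0.17],[0,0,0],0],[[-0.1,-0.04,0.2],[0,0,0],0],[[-0.1,-0.046,0.23],[0,0,0],0],[[-0.1,-0.052,0.26],[0,0,0],0],[[-0.1,-0.058,0.29],[0,0,0],0],[[-0.1,-0.063,0.312],[0,0,0],0],[[-0.1,-0.0655,0.326],[0,0,0],0],[[-0.1,-0.0666,0.3318],[0,0,0],0],[[-0.1,-0.0666,0.3318],[0,0,0],0],[[-0.1,-0.0666,0.3318],[0,0,0],0]]'

```text
clock: 16.85
tool_pos: [0.5323, 0.0185, 0.1428]
orientation: [95.5, 90.0, 176.2]
force: [0.7, -1.2, -0.0]
opening: 0.0313
```

```bash
python3 - <<'E'
from h import *
st();m=mark(-.0475,0);go(m,.0498,'x')
cv2.imwrite('pics/a3.png',cv2.resize(ctrl.snapshot('scene')[80:280,100:360],None,fx=3,fy=3))
E
```

```text
{'clock': np.float64(16.85), 'tool_pos': array([0.532, 0.019, 0.143]), 'force': array([ 0.696, -1.156, -0.041]), 'opening': np.float64(0.031)}
target [0.5328 0.0189 0.0498] shift [ 0.093  -0.0005  0.0005] turns [[-179.9, 0.1, -0.0], [0.1, -0.0, -0.0]] J6 -32.4
```

View pics/a3.png

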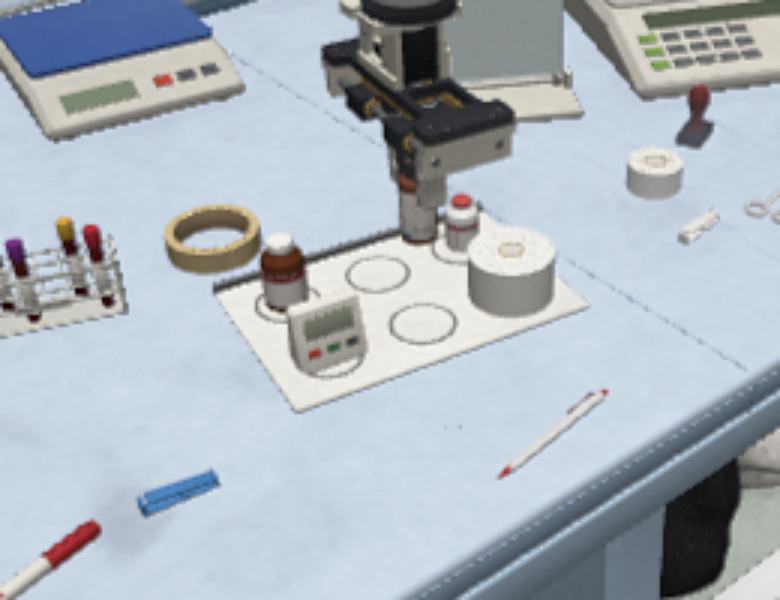

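The small bottle stands behind the wide roll (460,225), and the dropper is held upright. Now I lower the dropper and release it.

Emit:
drive_tool --plan '[[[0.02,-0.0005,0.0005],[0,0,0],0],[[0.045,-0.0005,0.0005],[0,0,0],0],[[0.068,-0.0005,0.0005],[0,0,0],0],[[0.082,-0.0005,0.0005],[0,0,0],0],[[0.089,-0.0005,0.0005],[0,0,0],0],[[0.092,-0.0005,0.0005],[0,0,0],0],[[0.0932,-0.0005,0.0005],[0,0,0],0],[[0.0932,-0.0005,0.0005],[0,0,0],0],[[0.0932,-0.0005,0.0005],[0,0,0],1],[[0.0932,-0.0005,0.0005],[0,0,0],1],[[0.0932,-0.0005,0.0005],[0,0,0],1],[[0.0932,-0.0005,0.0005],[0,0,0],1],[[0.0932,-0.0005,0.0005],[0,0,0],1],[[0.0932,-0.0005,0.0005],[0,0,0],1],[[0.08,-0.0005,0.0005],[0,0,0],1],[[0.055,-0.0005,0.0005],[0,0,0],1],[[0.02,-0.0005,0.0005],[0,0,0],1],[[-0.015,-0.0005,0.0005],[0,0,0],1]]'

```text
clock: 18.4
tool_pos: [0.532, 0.0183, 0.1586]
orientation: [114.7, 89.8, -164.7]
force: [1.6, 0.7, 0.4]
opening: 0.0866
```

```bash
python3 - <<'E'
from h import *
st();s=(.573,-.332);go(s,.10,'x');go(s,.006,'x')
E
```

```text
{'clock': np.float64(18.4), 'tool_pos': array([0.532, 0.018, 0.159]), 'force': array([1.63 , 0.691, 0.435]), 'opening': np.float64(0.087)}
target [ 0.573 -0.332  0.1  ] shift [ 0.0587 -0.0974 -0.3389] turns [[-179.9, 0.2, -0.1], [0.1, -0.1, -0.2]] J6 -32.4
target [ 0.573 -0.332  0.006] shift [ 0.1527 -0.0976 -0.3388] turns [[-179.9, 0.2, -0.1], [0.1, -0.1, -0.2]] J6 -32.4
```

Emit:
drive_tool --plan '[[[0.0,-0.009,-0.03],[0,0,0],1],[[0.0,-0.019,-0.065],[0,0,0],1],[[0.0,-0.029,-0.1],[0,0,0],1],[[0.0,-0.039,-0.135],[0,0,0],1],[[0.0,-0.049,-0.17],[0,0,0],1],[[0.0,-0.059,-0.205],[0,0,0],1],[[0.0,-0.069,-0.24],[0,0,0],1],[[0.01,-0.079,-0.275],[0,0,0],1],[[0.03,-0.089,-0.31],[0,0,0],1],[[0.05,-0.0965,-0.333],[0,0,0],1],[[0.0587,-0.0976,-0.3388],[0,0,0],1],[[0.0587,-0.0976,-0.3388],[0,0,0],1]]'

```text
clock: 19.4
tool_pos: [0.5712, -0.3331, 0.0965]
orientation: [93.0, 89.5, 173.5]
force: [0.4, 1.2, 0.5]
opening: 0.0874
```

```bash
python3 - <<'E'
from h import *
st();s=(.573,-.332);go(s,.006,'x')
cv2.imwrite('pics/a4.png',cv2.resize(ctrl.snapshot('scene')[80:280,180:440],None,fx=3,fy=3))
E
```

```text
{'clock': np.float64(19.4), 'tool_pos': array([ 0.571, -0.333,  0.097]), 'force': array([0.437, 1.167, 0.523]), 'opening': np.float64(0.087)}
target [ 0.573 -0.332  0.006] shift [ 0.0905 -0.0023  0.0014] turns [[179.9, -0.7, 0.0], [-0.1, -0.0, -0.5]] J6 3.8
```

View pics/a4.png

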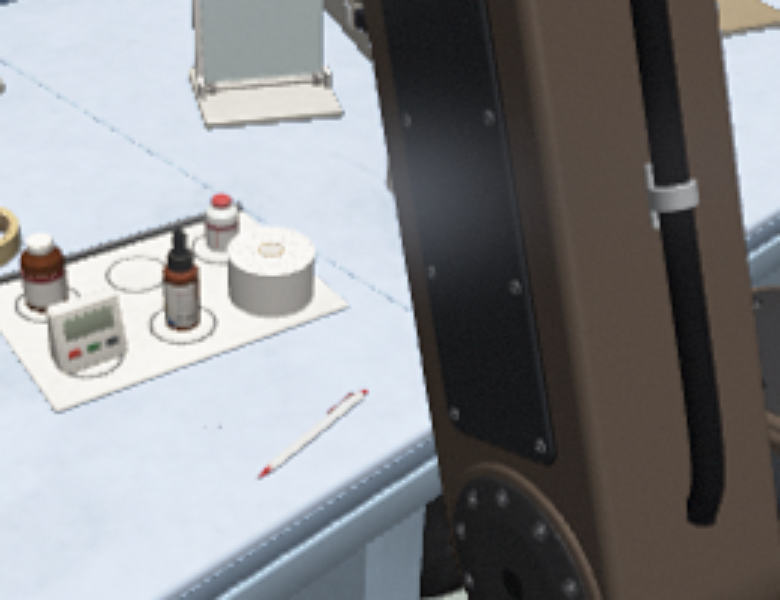

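All three bottles stand upright inside their rings (dropper at crop 182,290). Next is the narrow roll.

Emit:
drive_tool --plan '[[[0.02,-0.0023,0.0014],[0,0,-0.5],1],[[0.045,-0.0023,0.0014],[0,0,-0.5],1],[[0.07,-0.0023,0.0014],[0,0,-0.5],1],[[0.084,-0.0023,0.0014],[0,0,-0.5],1],[[0.09,-0.0023,0.0014],[0,0,-0.5],1],[[0.09,-0.0023,0.0014],[0,0,-0.5],1],[[0.09,-0.0023,0.0014],[0,0,-0.5],0],[[0.09,-0.0023,0.0014],[0,0,-0.5],0],[[0.09,-0.0023,0.0014],[0,0,-0.5],0],[[0.09,-0.0023,0.0014],[0,0,-0.5],0],[[0.09,-0.0023,0.0014],[0,0,-0.5],0],[[0.09,-0.0023,0.0014],[0,0,-0.5],0],[[0.09,-0.0023,0.0014],[0,0,-0.5],0],[[0.09,-0.0023,0.0014],[0,0,-0.5],0]]'

```text
clock: 20.62
tool_pos: [0.5745, -0.3314, 0.0092]
orientation: [-105.5, 89.8, -25.0]
force: [-1.7, 2.5, 6.4]
opening: 0.0593
```

```bash
python3 - <<'E'
from h import *
st();w=(.515,-.0752);go(w,.12,'x');go(w,.0625,'x')
E
```

```text
{'clock': np.float64(20.617), 'tool_pos': array([ 0.574, -0.331,  0.009]), 'force': array([-1.676,  2.494,  6.404]), 'opening': np.float64(0.059)}
target [ 0.515  -0.0752  0.12  ] shift [-0.1114  0.1002  0.2428] turns [[-180.0, -0.3, -0.1], [0.0, -0.1, 0.2]] J6 3.7
target [ 0.515  -0.0752  0.0625] shift [-0.0539  0.1004  0.2429] turns [[-180.0, -0.3, -0.1], [0.0, -0.1, 0.2]] J6 3.7
```

Emit:
drive_tool --plan '[[[-0.015,0,0],[0,0,0],0],[[-0.04,0,0],[0,0,0],0],[[-0.07,0,0],[0,0,0],0],[[-0.095,0.004,0.01],[0,0,0],0],[[-0.11,0.012,0.03],[0,0,0],0],[[-0.11,0.023,0.055],[0,0,0],0],[[-0.11,0.033,0.08],[0,0,0],0],[[-0.11,0.045,0.11],[0,0,0],0],[[-0.11,0.058,0.14],[0,0,0],0],[[-0.11,0.07,0.17],[0,0,0],0],[[-0.11,0.082,0.2],[0,0,0],0],[[-0.11,0.092,0.224],[0,0,0],0],[[-0.11,0.098,0.237],[0,0,0],0],[[-0.11,0.1003,0.2428],[0,0,0.2],0],[[-0.11,0.1003,0.2428],[0,0,0.2],0],[[-0.11,0.1003,0.2428],[0,0,0.2],0]]'

```text
clock: 21.95
tool_pos: [0.515, -0.0754, 0.1186]
orientation: [-164.8, 89.9, -84.1]
force: [0.6, 0.2, -1.0]
opening: 0.0591
```

```bash
python3 - <<'E'
from h import *
st();w=(.515,-.0752);go(w,.0655,'x')
cv2.imwrite('pics/a5.png',cv2.resize(ctrl.snapshot('scene')[80:280,140:400],None,fx=3,fy=3))
E
```

```text
{'clock': np.float64(21.95), 'tool_pos': array([ 0.515, -0.075,  0.119]), 'force': array([ 0.635,  0.231, -0.952]), 'opening': np.float64(0.059)}
target [ 0.515  -0.0752  0.0655] shift [0.0531 0.     0.0002] turns [[-180.0, -0.0, -0.1], [0.0, -0.1, 0.0]] J6 -22.8
```

View pics/a5.png

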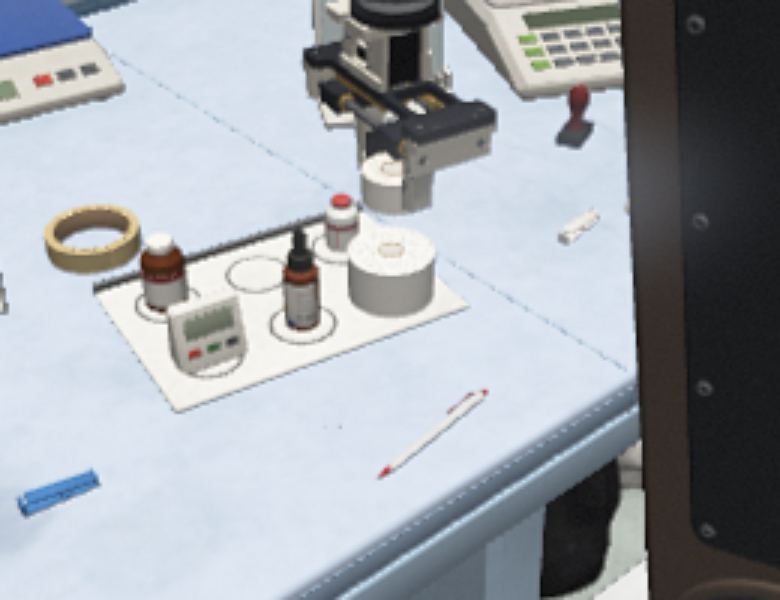

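The narrow roll is held level above the wide roll. Lower it gently and watch the force.

Emit:
drive_tool --plan '[[[0.02,0,0],[0,0,0],0],[[0.038,0,0],[0,0,0],0],[[0.046,0,0],[0,0,0],0],[[0.05,0,0],[0,0,0],0],[[0.052,0,0],[0,0,0],0],[[0.053,0,0],[0,0,0],0],[[0.053,0,0],[0,0,0],0],[[0.053,0,0],[0,0,0],0]]'

```text
clock: 22.67
tool_pos: [0.5156, -0.0758, 0.0661]
orientation: [-125.3, 89.9, -44.7]
force: [0.6, -0.6, -2.1]
opening: 0.0592
```

Emit:
drive_tool --plan '[[[0.001,0.0,0],[0,0,0],0],[[0.002,0,0],[0,0,0],0],[[0.002,0,0],[0,0,0],0],[[0.002,0,0],[0,0,0],0]]'

```text
clock: 23.0
tool_pos: [0.5162, -0.0757, 0.0652]
orientation: [-102.0, 89.8, -21.4]
force: [-2.5, 0.2, 5.9]
opening: 0.0591
```

Contact is felt (z force rose by 8 N). Release and lift.

Emit:
drive_tool --plan '[[[0,0,0],[0,0,0],1],[[0,0,0],[0,0,0],1],[[0,0,0],[0,0,0],1],[[0,0,0],[0,0,0],1],[[0,0,0],[0,0,0],1],[[0,0,0],[0,0,0],1],[[-0.015,0,0],[0,0,0],1],[[-0.04,0,0],[0,0,0],1],[[-0.075,0,0],[0,0,0],1],[[-0.11,0,0],[0,0,0],1],[[-0.13,0,0],[0,0,0],1],[[-0.13,0,-0.04],[0,0,0],1],[[-0.13,0,-0.08],[0,0,0],1],[[-0.13,0,-0.12],[0,0,0],1],[[-0.13,0,-0.16],[0,0,0],1],[[-0.13,0,-0.2],[0,0,0],1],[[-0.13,0,-0.24],[0,0,0],1],[[-0.13,0,-0.27],[0,0,0],1],[[-0.13,0,-0.27],[0,0,0],1]]'

```text
clock: 24.58
tool_pos: [0.4704, -0.3463, 0.1947]
orientation: [-126.3, 89.9, -45.9]
force: [0.5, 0.9, -0.1]
opening: 0.0876
```

```bash
cat > v.py <<'E'
from h import *
np.set_printoptions(precision=4,suppress=True)
st()
im={c:ctrl.snapshot(c) for c in('scene','top')}
P=json.load(open('P.json'));T=P['tray'];c,s=np.cos(T[2]),np.sin(T[2])
g={'brown_bottle':mark(.0475,.095),'small_bottle':mark(.0475,-.095),'dropper_bottle':mark(-.0475,0),'narrow_roll':P['wide_roll'][:2],'wide_roll':P['wide_roll'][:2]}
for n,q in g.items():
    ms=masks(n,('scene','top'));z={'narrow_roll':.056}.get(n,.006)
    for cs in ms:
        r=fit(n,{cs:ms[cs]},q,z);d=r[0]-q;print('  ',n,cs,r[0],'tray err mm',np.round(1e3*np.array([c*d[0]+s*d[1],-s*d[0]+c*d[1]]),1),round(r[1],2))
for cam,b in im.items():
    b=cv2.resize(b,None,fx=4,fy=4,interpolation=cv2.INTER_CUBIC)
    for n,q in g.items():
        z={'narrow_roll':.056}.get(n,.006)
        k=cv2.resize((sil(cam,n,q,z)*255).astype(np.uint8),None,fx=4,fy=4)
        ct,_=cv2.findContours((k>127).astype(np.uint8),cv2.RETR_EXTERNAL,cv2.CHAIN_APPROX_NONE);cv2.drawContours(b,ct,-1,(0,200,0),1)
    cv2.imwrite(f'pics/{cam}_f.png',b[430:860,750:1400] if cam=='top' else b[500:900,600:1300])
E
python3 v.py
```

```text
{'clock': np.float64(24.583), 'tool_pos': array([ 0.47 , -0.346,  0.195]), 'force': array([ 0.547,  0.894, -0.056]), 'opening': np.float64(0.088)}
brown_bottle scene 0.7 335 [196. 171.]
brown_bottle top 0.48 234 [234. 135.]
   brown_bottle scene [0.6464 0.0961] tray err mm [ 4.4 -0.3] 0.18
   brown_bottle top [0.6419 0.0957] tray err mm [-0.  -1.4] 0.14
small_bottle scene 0.68 196 [252. 155.]
small_bottle top 0.42 126 [306. 147.]
   small_bottle scene [ 0.61   -0.0904] tray err mm [-1.  -0.2] 0.15
   small_bottle top [ 0.612  -0.0947] tray err mm [ 1.7 -4.1] 0.37
dropper_bottle scene 0.89 310 [242. 176.]
dropper_bottle top 0.72 129 [265. 174.]
   dropper_bottle scene [0.5334 0.0185] tray err mm [ 0.6 -0.3] 0.17
   dropper_bottle top [0.5314 0.0172] tray err mm [-1.2 -1.9] 0.22
narrow_roll scene 0.64 381 [268. 160.]
narrow_roll top none
   narrow_roll scene [ 0.5142 -0.0757] tray err mm [-0.1 -0.4] 0.09
wide_roll scene 0.66 543 [268. 176.]
wide_roll top 0.72 216 [287. 189.]
   wide_roll scene [ 0.5139 -0.073 ] tray err mm [-0.9  2.3] 0.49
   wide_roll top [ 0.5081 -0.0664] tray err mm [-7.7  7.8] 2.62
```

View pics/scene_f.png

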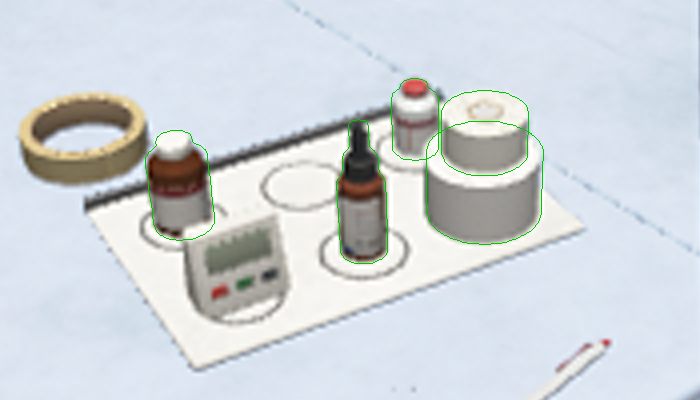

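View pics/top_f.png

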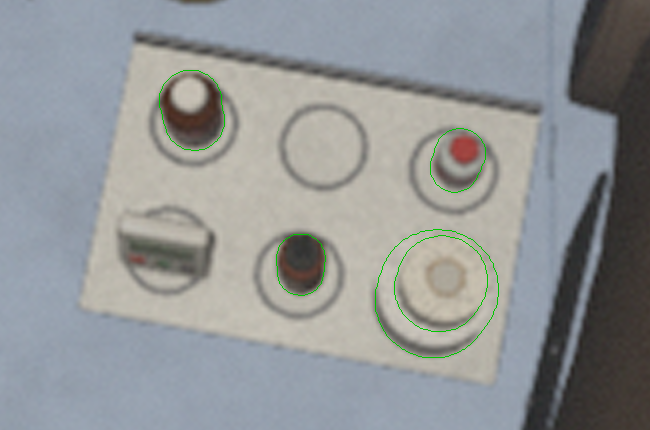

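Both views show every object on its target outline, within a few pixels. The outlying wide-roll fit from the top camera comes from its mask covering only the crescent the narrow roll leaves visible. Handing in.

```bash
python3 -c "
from h import *
st();print(ctrl.close_job())"
```

```text
{'clock': np.float64(25.183), 'tool_pos': array([ 0.472, -0.341,  0.196]), 'force': array([ 0.649,  0.1  , -0.78 ]), 'opening': np.float64(0.088)}
the job is handed in; nothing more can be done
None
```

The tray is set out and the job was handed in at 25 s. The brown bottle is behind the timer, which was on the left front mark. The small bottle is behind the wide roll, the dropper bottle is between the two, and the narrow roll lies flat on top of the wide roll. The gripper was clear of everything.

**Bottles:** in the last check with both cameras, each bottle measured within about 4.5 mm of its mark, against 12 mm allowed. The two cameras disagreed by up to about 4 mm, for the brown bottle along x and the small bottle along y. All three looked upright.

**Narrow roll:** it measured within 1 mm of the wide roll's starting position. That is from the scene camera only, because the network missed it in the top view. The top-view outline agreed by eye.

**Wide roll:** the last top-camera fit put it about 11 mm off, with a very poor fit because the narrow roll hides most of it. The scene camera put it about 2.5 mm from its start. The starting outline drawn over both pictures still matched, so I took it as unmoved.

**Timer:** I did not re-measure it at the end. It looked unmoved and upright in both pictures.

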